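# Roll the carton to the stop and weigh it

## Robot

A 6-joint arm with a two-finger parallel gripper is mounted at the origin on a cart in front of the work surface, level with it; the furniture and walls round the work are solid. World frame = base frame: x ahead of the robot, y to its left, z up, the work surface at z = 0. Lengths are in m, angles in rad, forces in N, time in s.
With the tool pointing down it reaches from about 0.25 to 0.725 m from the base axis. Payload 4 kg.
Tool frame: the origin (TCP) lies at the very end of the fingers, on their centre line; the grasp point (between the pads) lies 19 mm behind it; z points along the fingers, y is the line along which they close (so a half turn about z gives the same grasp; the last joint's range is limited). The gripper opens to 85 mm and grips with 20 to 120 N. Pads are 22 mm wide; open, the fingers measure 114 mm over their backs; the gripper's body (76 mm by 85 mm) begins 54 mm behind the grasp point. The pads swing forward as they close: fully open they stand 13 mm farther back than shut.
Start: joints at [-1.169, 0.241, 0.005, 1.335, 0, 1.571], TCP at [0.196, -0.46, 0.231] pointing down, gripper open.
Joint ranges: [-2.72, 2.72], [-1.05, 1.87], [-1.09, 1.28], [-1.99, 2.15], [-1.42, 1.44], [-3.14, 3.14]. Speed limits (rad/s): [2.79, 2.79, 3.14, 3.14, 3.14, 3.14].

## Interface

Orientations are given as a unit quaternion [x, y, z, w].
In Python, from workcell import bot, vision, workorder gives the robot as it stands.
- The arm moves only by the shell command python3 -m creep 'ROWS' [OPENING]. ROWS is JSON, a list of rows, each a list of 2 entries, a list of its own where there are three numbers: the shift along the tool's x, y, z in mm, then the turn, a rotation vector about the tool's x, y, z in rad. In form: [[[dx, dy, dz], [wx, wy, wz]], ...]. A call has 1 to 12 rows; each row shifts and turns the commanded pose from where the row before left it, along the tool's axes as they then stand; what a row does not reach is not made up. A row lasts 1/8 s, in which the tool goes at most 62.5 mm and 10.7 degrees, less where a joint would pass 70% of its speed; a pose out of reach is approached as far as the arm can. A call is refused whole if a number of a shift passes 62.5 or a number of a turn 0.188, either way. A call with a gripper value outside its range is refused whole. OPENING is the finger opening in mm, from 0 to 85.4, set as the call begins (- or left out, the last holds). The fingers move at their own pace and stop on an object; the grip force is fixed at half the most. Time passes only in rows, so rows that do not move let the fingers close. It gives the time, the measured TCP pose, the force, the opening and the grip force at its end, in the units of the state.
- bot.get_obs(): the state, without advancing time (a new reading comes with each control period).
- vision.camera(name): name is "scene" or "top"; returns a dict with "image" (480x640x3 uint8, blue, green, red), "z_map" (480x640 float32, m along the optical axis (not along the pixel's ray), 0 where there is no reading), "K" (3x3 intrinsics, pixels), "rvec" (rotation vector, rad) and "tvec" (3), from world to camera coordinates, as OpenCV has them. Camera axes: x right, y down, z forward; pixel columns grow to the right and rows downward; lengths in m; the calibration is good to about 2 mm. A picture is of the moment at which its call begins.
- workorder.job_done(): hands the job in; it is judged then, once.
Trained networks look in a picture, given as the dict that the camera call returned (one of the last four; its "shot" number tells which), for a name from the list of things; names that differ only in an ending like _2 or _b are one class to them, and where a whole thing is asked for, a point or a joint stands for the part that bears it (a point fixed in the world has none). Each returns a list of dicts, best first, with "score" (0 to 1); they miss things now and then, are a little off and sometimes report something else, mostly with a low value. They report only what shows in the picture. A call takes as long as a camera call.
- vision.spot_in(picture, query): "position" ([column, row] in pixels, amid what is visible of it).
- vision.place_of(picture, query): "position" ([column, row] in pixels: a listed point, or the origin of a listed thing).
The state is a dict: "clock": time; "joint_pos": joint angles; "joint_vel": joint speeds; "tau": joint torques, N m; "eef_pos": TCP position; "tool_rot": TCP orientation; "ft_force": force on the tool from outside, world axes, zero at the start; "ft_torque": the same for the moment, N m; "grip_width": finger opening in m; "grasp_force": force on a finger pad.
Only numpy, scipy, OpenCV 4.12 (cv2) and the standard library are available. Lean on these libraries where they do the work, as an engineer would, in place of code of your own. Each camera call takes 0.05 s, during which the arm holds its last target. There are 200 camera calls.

## Task

Roll the carton with the orange band along the roller track, keeping it on the rollers, until it is up against the red end stop. Then lift it off there and set it upright in the middle of the steel plate of the white postal scale. Leave the other carton (blue band) where it stands.

Things in the scene. Friction and masses are not known exactly. Their poses are not given: they have to be found in the camera images.
- carton: closed kraft cardboard carton with an orange band round its middle, 60 (x) by 100 (y) by 62 (z) mm, 0.2 to 0.4 kg; it stands on the roller track with its long side along the lane. Origin at the centre of its underside, z up.
- other_carton: the same carton but with a blue band, standing loose on the table; to be left alone. Origin at the centre of its underside, z up.
- track: roller track fixed to the table, 84 (x) by 356 (y) mm: 11 free grey rollers, 30 mm apart, between aluminium side rails 70 mm apart inside. Origin at table height in mid-track; its y axis runs along the lane, away from the red end stop (the carton rolls to -y). Roller tops z = 32 mm, rail tops z = 42 mm; the far end is open. The carton rolls with well under 1 N and may coast.
- stop_face (a point): centre of the black rubber face of the red end stop, at the height of the roller tops; it lies at y = -160 mm, z = 32 mm in the track's frame. The rubber stands 30 mm above the roller tops. When the carton is against it the carton's origin is 50 mm from here along the track's y.
- scale: white postal scale fixed to the table, 125 (x) by 120 (y) mm, 32 mm high, black display on its -x edge, square steel plate on top. Origin at table height under the centre of its housing, z up.
- plate_centre (a point): centre of the top face of the scale's steel plate (104 by 120 mm), 32 mm above the table; axes as the scale's.

How it is judged:
On the way, in this order (a step that is already met when the one before it is completed fails the run):
1. the carton, on the rollers, rolls through the middle of the track (x of carton in the frame of track between -0.015 and 0.015 m and z of carton in the frame of track between 0.026 and 0.038 m and y of carton in the frame of track between -0.08 and -0.01 m).
2. the carton is on the rollers against the end stop (gap under 12 mm) (x of carton in the frame of track between -0.015 and 0.015 m and z of carton in the frame of track between 0.026 and 0.038 m and y of carton in the frame of track below -0.098 m), for 0.2 s.
At the end, for the whole second after the job is handed in: the orange-banded carton stands upright (within 0.1 rad) and at rest on the scale's plate, its middle within 25 mm of the plate's centre, in any yaw (horizontal distance between carton and plate_centre below 0.025 m and z of carton in the frame of plate_centre between -0.004 and 0.006 m and angle between carton's own z axis and vertical below 0.1 rad and linear speed of carton below 0.02 m/s); the robot touches nothing.
It fails at once if the other carton (blue band) is moved more than 20 mm (distance of other_carton from where it was at the start of the episode above 0.02 m).
It also fails if it takes over 58 s, if anything falls off the work surface, if the arm or the gripper's body presses on something with over 40 N, if the wrist force passes 120 N, or if a joint passes its speed limit or range.

## Working session

There is one attempt and no reset: what is moved stays moved. The work goes in short steps, Python scripts to look and compute and a shell command to move; the robot and the scene stay as the last step left them, time stands still between calls to the robot, and variables do not carry over. Pictures are saved under pics/ and viewed, at most 10 in all, crops included, and the job is handed in when it is done.

```bash
mkdir -p pics; cat > h.py <<'E'
import numpy as np, cv2
from workcell import bot, vision, workorder
from scipy.spatial.transform import Rotation as R
def ray(p,uv):
    M=cv2.Rodrigues(np.array(p["rvec"],float))[0]; t=np.array(p["tvec"],float).ravel(); K=np.array(p["K"])
    d=M.T@np.linalg.inv(K)@np.array([uv[0],uv[1],1.]); return -M.T@t,d
def at_z(p,uv,z):
    c,d=ray(p,uv); return c+d*(z-c[2])/d[2]
def cloud(p):
    M=cv2.Rodrigues(np.array(p["rvec"],float))[0]; t=np.array(p["tvec"],float).ravel(); K=np.array(p["K"])
    Z=p["z_map"]; v,u=np.mgrid[:480,:640]
    P=np.stack([(u-K[0,2])/K[0,0]*Z,(v-K[1,2])/K[1,1]*Z,Z],-1); return (P-t)@M
def show(p,n): cv2.imwrite("pics/"+n,p["image"])
E
python3 - <<'E'
from h import *
np.set_printoptions(precision=4,suppress=True)
for n in("top","scene"):
    p=vision.camera(n); show(p,n+"1.png"); print(n,ray(p,(320,240)))
    for q,z in(("carton",.032),("other_carton",0),("track",0),("stop_face",.032),("scale",0),("plate_centre",.032)):
        for r in vision.place_of(p,q)[:2]: print(q,round(r["score"],2),np.round(r["position"]),at_z(p,r["position"],z))
o=bot.get_obs();print(o["clock"],o["eef_pos"],R.from_quat(o["tool_rot"]).as_matrix())
E
```

```text
top (array([ 0.4423, -0.0523,  0.9752]), array([ 0.1095,  0.0088, -0.9941]))
carton 0.67 [317. 296.] [ 0.4452 -0.0399  0.032 ]
other_carton 0.56 [244. 197.] [0.6298 0.1016 0.    ]
track 0.27 [398. 192.] [ 0.6441 -0.1889  0.    ]
stop_face 0.67 [438. 301.] [ 0.4412 -0.2559  0.032 ]
scale 0.92 [393. 202.] [ 0.6239 -0.1798  0.    ]
plate_centre 0.77 [397. 191.] [ 0.639  -0.1836  0.032 ]
scene (array([-0.0003, -0.3795,  0.6716]), array([ 0.6037,  0.3856, -0.6978]))
carton 0.71 [292. 291.] [ 0.4478 -0.0459  0.032 ]
other_carton 0.68 [279. 200.] [0.6263 0.1011 0.    ]
track 0.86 [321. 320.] [ 0.4471 -0.0934  0.    ]
stop_face 0.73 [424. 359.] [ 0.4401 -0.2485  0.032 ]
scale 0.62 [435. 267.] [ 0.6211 -0.1857  0.    ]
plate_centre 0.56 [440. 246.] [ 0.6335 -0.1838  0.032 ]
0.7 [ 0.1955 -0.4602  0.2313] [[ 0.9204  0.3911  0.0001]
 [ 0.3911 -0.9204 -0.0001]
 [ 0.      0.0001 -1.    ]]
```

View pics/top1.png

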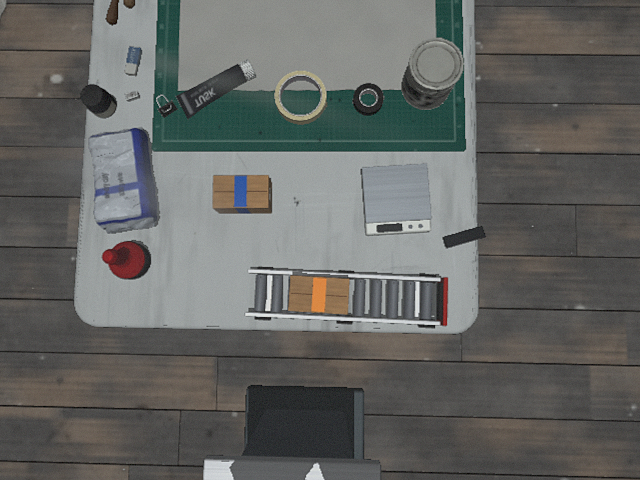

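View pics/scene1.png

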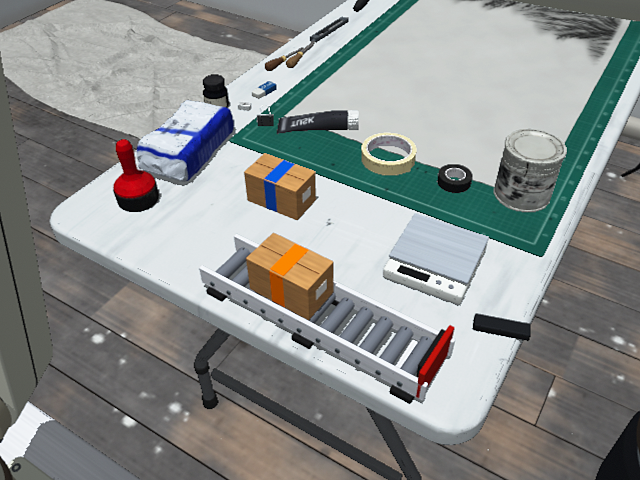

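The pictures show the orange carton on the track (top view, ~(319,294)), the red stop at (444,301), the scale at (396,200) and the blue carton at (242,194). Next I refine these positions with depth.

```bash
python3 - <<'E'
from h import *
np.set_printoptions(precision=4,suppress=True)
for n in("top","scene"):
    p=vision.camera(n); P=cloud(p); ok=p["z_map"]>0
    hsv=cv2.cvtColor(p["image"],cv2.COLOR_BGR2HSV)
    X,Y,Z=P[...,0],P[...,1],P[...,2]
    reg=ok&(X>.36)&(X<.53)&(Y>-.3)&(Y<.12)
    def rect(m,s):
        q=P[m][:,:2].astype(np.float32); r=cv2.minAreaRect((q*1000)); print(n,s,len(q),"c",r[0],"size",r[1],"ang",r[2],"z",np.median(Z[m]))
    rect(reg&(abs(Z-.094)<.008)&(Y>-.15),"carton top")
    rect(reg&(Z>.015)&(Z<.05),"track")
    red=reg&((hsv[...,0]<6)|(hsv[...,0]>174))&(hsv[...,1]>150)&(hsv[...,2]>80)
    rect(red&(Y<-.2),"red")
    rect(ok&(abs(X-.63)<.1)&(abs(Y+.185)<.09)&(abs(Z-.032)<.006),"scale")
    rect(ok&(abs(X-.63)<.09)&(abs(Y-.1)<.1)&(abs(Z-.062)<.008),"blue")
E
```

```text
top carton top 2129 c (447.2944030761719, -43.14646530151367) size (100.14712524414062, 60.21863555908203) ang 87.5516128540039 z 0.09406247933144957
top track 4844 c (444.7681884765625, -85.54327392578125) size (344.53057861328125, 88.51324462890625) ang 88.67166137695312 z 0.03165969334819645
top red 172 c (440.94586181640625, -261.00048828125) size (6.880765438079834, 79.04232788085938) ang 88.1902847290039 z 0.06411685898333386
top scale 3719 c (626.7412719726562, -181.40179443359375) size (122.2961196899414, 120.34468841552734) ang 4.2833356857299805 z 0.031659784781338116
top blue 1898 c (627.526123046875, 100.10435485839844) size (61.618385314941406, 100.98682403564453) ang 1.2263859510421753 z 0.061878756008080744
scene carton top 2826 c (448.1792297363281, -45.61586380004883) size (102.51612091064453, 62.02992630004883) ang 87.29138946533203 z 0.09367687970543087
scene track 10328 c (444.91259765625, -92.95176696777344) size (356.04718017578125, 88.46308898925781) ang 88.48517608642578 z 0.031212256569142567
scene red 572 c (439.0730895996094, -261.70587158203125) size (11.249096870422363, 81.83361053466797) ang 87.425537109375 z 0.0627330636137832
scene scale 4155 c (628.234130859375, -183.1810302734375) size (124.42243194580078, 120.34160614013672) ang 4.321761608123779 z 0.03162437127723004
scene blue 1654 c (627.537353515625, 97.80380249023438) size (64.37157440185547, 103.27332305908203) ang 3.256150960922241 z 0.061490070452280804
```

```bash
python3 -m creep '[[[39.4,-28.5,0],[0,0,0]],[[39.4,-28.5,0],[0,0,0]],[[39.4,-28.5,0],[0,0,0]],[[39.4,-28.5,0],[0,0,0]],[[39.4,-28.5,0],[0,0,0]],[[39.4,-28.5,0],[0,0,0]],[[39.4,-28.5,0],[0,0,0]],[[39.4,-28.5,0],[0,0,0]],[[39.4,-28.5,0],[0,0,0]],[[39.4,-28.5,0],[0,0,0]]]' 85
python3 -m creep '[[[0,0,0],[0,0,-0.18]],[[0,0,0],[0,0,-0.18]],[[0,0,0],[0,0,-0.18]],[[0,0,0],[0,0,-0.18]],[[0,0,0],[0,0,-0.18]],[[0,0,0],[0,0,-0.18]],[[0,0,0],[0,0,-0.06]],[[0,0,0],[0,0,0]]]'
cat > st.py <<'E'
from h import *
np.set_printoptions(precision=4,suppress=True)
import sys
o=bot.get_obs();M=R.from_quat(o["tool_rot"]).as_matrix()
print(o["clock"],o["eef_pos"],"\n",M,o["joint_pos"],o["ft_force"],o["grip_width"],o["grasp_force"])
if len(sys.argv)>1:
    t=np.array([float(a) for a in sys.argv[1:4]]);print("tool mm",1000*M.T@(t-o["eef_pos"]),"yaw of y",np.arctan2(M[1,1],M[0,1]))
E
python3 st.py .4475 -.044 .060
```

```text
clock: 2.05
eef_pos: [0.4475, -0.0423, 0.2316]
tool_rot: [0.98, 0.2, 0.0, 0.0]
ft_force: [0.0, -0.3, -0.3]
grip_width: 0.0851
grasp_force: 0.0
clock: 3.05
eef_pos: [0.4467, -0.0438, 0.2314]
tool_rot: [0.718, 0.696, 0.0, 0.0]
ft_force: [-0.3, -0.2, 0.4]
grip_width: 0.0849
grasp_force: 0.0
3.05 [ 0.4467 -0.0438  0.2314] 
 [[ 0.0298  0.9996  0.0001]
 [ 0.9996 -0.0298 -0.    ]
 [-0.      0.0001 -1.    ]] [-0.0977  0.1393 -0.1208  1.3105  0.      1.5029] [-0.2963 -0.1578  0.4025] 0.0849060365738776 0.0
tool mm [ -0.1927   0.7787 171.3565] yaw of y -0.029791153299364773
```

```bash
python3 -m creep '[[[0,0.8,30],[0,0,0]],[[0,0,35],[0,0,0]],[[0,0,35],[0,0,0]],[[0,0,35],[0,0,0]],[[0,0,25],[0,0,0]],[[0,0,15],[0,0,0]],[[0,0,0],[0,0,0]]]'
python3 -m creep '[[[0,0,0],[0,0,0]],[[0,0,0],[0,0,0]],[[0,0,0],[0,0,0]],[[0,0,0],[0,0,0]],[[0,0,0],[0,0,0]],[[0,0,0],[0,0,0]],[[0,0,0],[0,0,0]],[[0,0,0],[0,0,0]]]' 50
python3 st.py .4425 -.202 .056
python3 - <<'E'
from h import *
p=vision.camera("scene"); cv2.imwrite("pics/grip.png",cv2.resize(p["image"][180:420,180:500],None,fx=2,fy=2))
E
```

```text
clock: 3.92
eef_pos: [0.4464, -0.0437, 0.0553]
tool_rot: [0.718, 0.696, -0.001, -0.001]
ft_force: [0.2, -0.7, 0.6]
grip_width: 0.0848
grasp_force: 0.0
clock: 4.92
eef_pos: [0.4487, -0.0439, 0.0575]
tool_rot: [0.717, 0.697, 0.001, 0.001]
ft_force: [-0.9, -0.2, 5.1]
grip_width: 0.0593
grasp_force: 65.2
4.925 [ 0.4487 -0.0439  0.0575] 
 [[ 0.0293  0.9996  0.0028]
 [ 0.9996 -0.0293 -0.0003]
 [-0.0002  0.0028 -1.    ]] [-0.0977  0.3038 -0.406   0.8582  0.      1.5024] [-0.8689 -0.1794  5.1465] 0.0593058969597185 65.17585158348083
tool mm [-158.1634   -1.5373    1.5388] yaw of y -0.02925845592429158
```

View pics/grip.png

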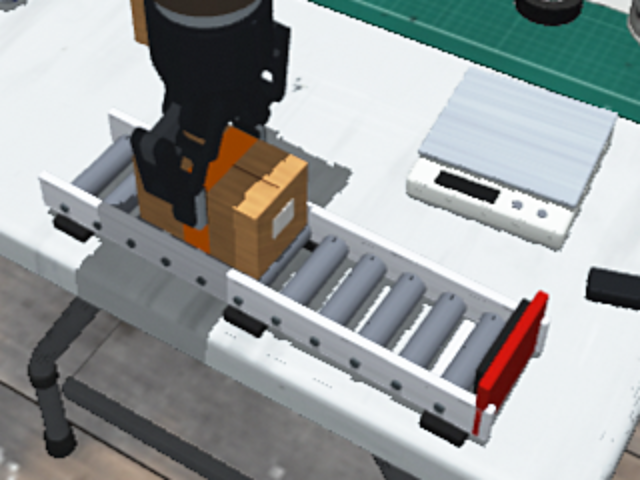

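The carton is gripped on its orange band (crop ~(200,200)) and sits flat on the rollers. Next I roll it along toward the stop.

```bash
python3 -m creep '[[[-5,0,-0.5],[0,0,0]],[[-12,0,-0.5],[0,0,0]],[[-15,0,0],[0,0,0]],[[-15,0,0],[0,0,0]],[[-15,0,0],[0,0,0]],[[-15,0,0],[0,0,0]],[[-15,0,0],[0,0,0]],[[-15,0,0],[0,0,0]],[[-15,0,0],[0,0,0]],[[-15,0,0],[0,0,0]],[[-8,0,0],[0,0,0]],[[-4,0,0],[0,0,0]]]'
python3 -m creep '[[[-2,0,0],[0,0,0]],[[-2,0,0],[0,0,0]],[[0,0,0],[0,0,0]]]'
python3 st.py .4425 -.202 .056
```

```text
clock: 6.48
eef_pos: [0.4436, -0.1934, 0.0575]
tool_rot: [0.717, 0.697, 0.0, 0.0]
ft_force: [3.4, 0.4, 3.9]
grip_width: 0.0596
grasp_force: 65.2
clock: 6.85
eef_pos: [0.4434, -0.1968, 0.0575]
tool_rot: [0.717, 0.697, 0.0, 0.0]
ft_force: [2.0, -0.3, 6.0]
grip_width: 0.0593
grasp_force: 65.2
6.85 [ 0.4434 -0.1968  0.0575] 
 [[ 0.0287  0.9996  0.0006]
 [ 0.9996 -0.0287 -0.0005]
 [-0.0005  0.0007 -1.    ]] [-0.4177  0.3629 -0.3157  0.8914 -0.0002  1.1818] [ 2.039  -0.2878  5.952 ] 0.05934158275940819 65.19023180007935
tool mm [-5.1883 -0.7661  1.5282] yaw of y -0.02870409885617629
```

Creep until the force along y shows contact with the stop.

```bash
for i in 1 2; do python3 -m creep '[[[-1.5,0,0],[0,0,0]],[[-1.5,0,0],[0,0,0]],[[0,0,0],[0,0,0]]]' | egrep 'eef|force'; done
```

```text
eef_pos: [0.4433, -0.1997, 0.0575]
ft_force: [3.8, -0.4, 5.5]
grasp_force: 65.3
eef_pos: [0.4432, -0.2015, 0.0575]
ft_force: [2.8, 3.3, 6.8]
grasp_force: 65.5
```

```bash
python3 -m creep '[[[-1,0,0],[0,0,0]],[[0,0,0],[0,0,0]],[[0,0,0],[0,0,0]],[[0,0,0],[0,0,0]]]' | egrep 'eef|force'
python3 - <<'E'
from h import *
p=vision.camera("scene"); cv2.imwrite("pics/stop.png",cv2.resize(p["image"][220:420,300:500],None,fx=3,fy=3))
E
```

```text
eef_pos: [0.4431, -0.2016, 0.0575]
ft_force: [3.1, 5.9, 7.4]
grasp_force: 65.7
```

View pics/stop.png

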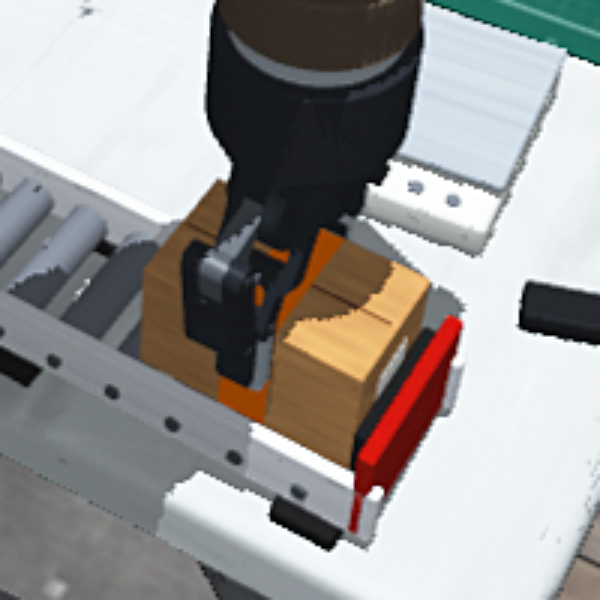

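The carton's end face is flush against the black rubber (crop ~(380,390)), and the force confirms contact. Next I lift it.

```bash
python3 -m creep '[[[2,0,-2],[0,0,0]],[[1,0,-8],[0,0,0]],[[1,0,-15],[0,0,0]],[[0,0,-20],[0,0,0]],[[0,0,-20],[0,0,0]],[[0,0,-12],[0,0,0]],[[0,0,-4],[0,0,0]],[[0,0,0],[0,0,0]]]'
python3 st.py .637 -.183 .058
```

```text
clock: 9.15
eef_pos: [0.4428, -0.1997, 0.1382]
tool_rot: [0.717, 0.697, -0.0, -0.0]
ft_force: [-0.1, -0.9, -2.7]
grip_width: 0.0595
grasp_force: 64.8
9.15 [ 0.4428 -0.1997  0.1382] 
 [[ 0.029   0.9996 -0.0003]
 [ 0.9996 -0.029   0.    ]
 [ 0.     -0.0003 -1.    ]] [-0.4237  0.2757 -0.2003  1.0951 -0.0001  1.1762] [-0.0538 -0.9385 -2.6952] 0.05953786530035779 64.83100891113281
tool mm [ 22.35   193.6918  80.1505] yaw of y -0.02905062273702088
```

```bash
python3 -m creep '[[[2,10,0],[0,0,0]],[[2,20,0],[0,0,0]],[[3,25,0],[0,0,0]],[[3,25,0],[0,0,0]],[[3,25,0],[0,0,0]],[[3,25,0],[0,0,0]],[[3,25,0],[0,0,0]],[[2,20,0],[0,0,0]],[[1.4,13,0],[0,0,0]],[[0,5.7,0],[0,0,0]],[[0,0,0],[0,0,0]]]'
python3 st.py .637 -.183 .058
python3 - <<'E'
from h import *
np.set_printoptions(precision=4,suppress=True)
p=vision.camera("scene"); show(p,"over.png"); P=cloud(p)
h=cv2.cvtColor(p["image"],cv2.COLOR_BGR2HSV)
for q,z in(("carton",.112),("plate_centre",.032)):
    for r in vision.place_of(p,q)[:1]: print(q,round(r["score"],2),r["position"],at_z(p,r["position"],z))
E
```

```text
clock: 10.52
eef_pos: [0.6372, -0.1827, 0.1373]
tool_rot: [0.717, 0.697, -0.0, -0.001]
ft_force: [-0.1, 0.3, -2.0]
grip_width: 0.0592
grasp_force: 65.0
10.525 [ 0.6372 -0.1827  0.1373] 
 [[ 0.0287  0.9996 -0.0014]
 [ 0.9996 -0.0287  0.0004]
 [ 0.0003 -0.0014 -1.    ]] [-0.2792  0.6166  0.3353  1.2909 -0.      1.3202] [-0.0707  0.2672 -1.965 ] 0.05915623174637225 64.99257802963257
tool mm [-0.3056 -0.1008 79.2724] yaw of y -0.02869834710116438
carton 0.78 [448.1, 205.9] [ 0.6334 -0.1858  0.112 ]
plate_centre 0.81 [436.0, 242.1] [ 0.6389 -0.1757  0.032 ]
```

View pics/over.png

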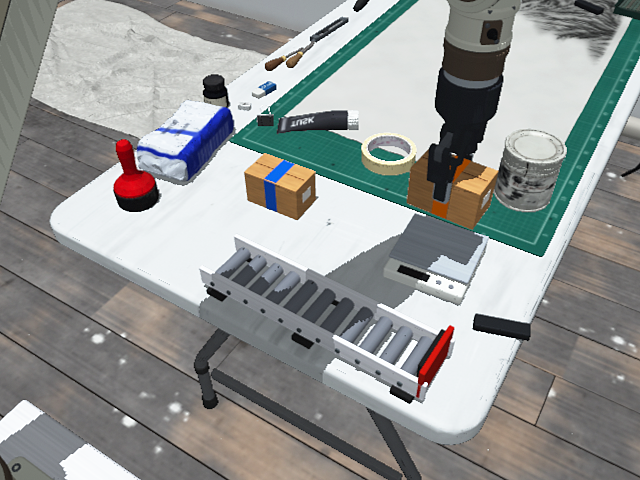

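The carton hangs level above the plate (carton ~(450,190), plate ~(437,243)), and the positions agree. I lower it onto the plate.

```bash
python3 -m creep '[[[0,0,10],[0,0,0]],[[0,0,18],[0,0,0]],[[0,0,18],[0,0,0]],[[0,0,15],[0,0,0]],[[0,0,8],[0,0,0]],[[0,0,4],[0,0,0]],[[0,0,2],[0,0,0]],[[0,0,1],[0,0,0]],[[0,0,0],[0,0,0]],[[0,0,0],[0,0,0]]]'
```

```text
clock: 11.92
eef_pos: [0.6375, -0.183, 0.0627]
tool_rot: [0.717, 0.697, 0.0, 0.0]
ft_force: [0.3, -0.1, -0.9]
grip_width: 0.0593
grasp_force: 65.0
```

```bash
for i in 1 2; do python3 -m creep '[[[0,0,1.5],[0,0,0]],[[0,0,1.5],[0,0,0]],[[0,0,0],[0,0,0]],[[0,0,0],[0,0,0]]]'|egrep 'eef|force'; done
```

```text
eef_pos: [0.6372, -0.183, 0.0592]
ft_force: [0.7, 0.5, -1.8]
grasp_force: 65.0
eef_pos: [0.6374, -0.1831, 0.0576]
ft_force: [-3.0, 0.7, 6.4]
grasp_force: 65.6
```

Contact with the plate, so I release (the fingers swing back and up) and then go up.

```bash
python3 -m creep '[[[0,0,0],[0,0,0]],[[0,0,0],[0,0,0]],[[0,0,0],[0,0,0]],[[0,0,0],[0,0,0]],[[0,0,0],[0,0,0]],[[0,0,0],[0,0,0]],[[0,0,0],[0,0,0]],[[0,0,0],[0,0,0]]]' 85
python3 -m creep '[[[0,0,-8],[0,0,0]],[[0,0,-15],[0,0,0]],[[0,0,-25],[0,0,0]],[[0,0,-25],[0,0,0]],[[0,0,-25],[0,0,0]],[[0,0,-20],[0,0,0]],[[0,0,-10],[0,0,0]],[[0,0,0],[0,0,0]],[[0,0,0],[0,0,0]]]'
python3 - <<'E'
from h import *
p=vision.camera("scene"); show(p,"end.png"); P=cloud(p)
m=(p["z_map"]>0)&(abs(P[...,0]-.63)<.1)&(abs(P[...,1]+.183)<.1)&(abs(P[...,2]-.094)<.006)
print(cv2.minAreaRect((P[m][:,:2]*1000).astype(np.float32)),P[m][:,2].mean())
E
```

```text
clock: 13.92
eef_pos: [0.6372, -0.183, 0.0563]
tool_rot: [0.717, 0.697, -0.0, 0.0]
ft_force: [-0.3, -1.3, 0.1]
grip_width: 0.0848
grasp_force: 0.0
clock: 15.05
eef_pos: [0.6368, -0.1828, 0.1834]
tool_rot: [0.717, 0.697, -0.0, -0.001]
ft_force: [0.5, 0.2, 0.5]
grip_width: 0.0848
grasp_force: 0.0
((637.003173828125, -184.235107421875), (100.78052520751953, 64.35930633544922), 87.81398010253906) 0.09346869662537265
```

View pics/end.png

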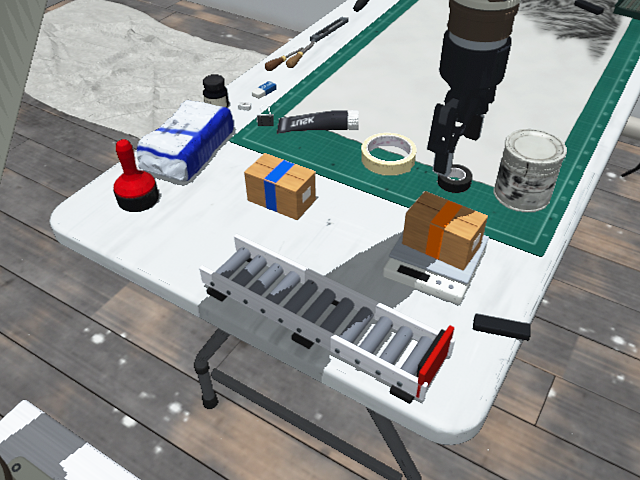

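The carton stands upright in the middle of the plate (~(445,235)), the gripper is clear of it, and the blue carton is untouched.

```bash
python3 -c "
from h import *
print(workorder.job_done())"
```

```text
the job is handed in; nothing more can be done
None
```

The orange-banded carton was rolled against the end stop and now stands upright on the scale, within a few millimetres of the plate's centre. The blue-banded carton was left alone. The job was handed in at about 15 s, and no verdict came back.

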